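# Fit a turning bat on the potter's wheel

### The job

Fit the turning bat (the round fibreboard disc with the stepped clay chuck on it) on the potter's wheel: pick it up by the chuck, set it lightly on the wheel head and feel for the two bat pins by turning it until both holes drop over them, then bring it down flush on the head and let go. Go gently: do not force the bat down on the pins or drop it on them, and leave the other things on the bench where they are.

Things in the scene. Friction and masses are not known exactly. Their poses are not given: they have to be found in the camera images.
- bat: The turning bat, loose, 0.4 to 0.8 kg: a round brown fibreboard disc 250 mm across, 12 mm thick, flat on the bench at the robot's left or right, with a rigid clay chuck on its middle. Origin at the centre of its underside, z up, y along the line of its two pin holes. It fits either way round (half a turn makes no difference).
- chuck (a point): Where to grip the bat: on its axis, 62 mm above the underside, half-way up the chuck's upright round stem, 50 mm across, which runs from 32 to 90 mm above the underside (grip from above, any direction). Below it are the chuck's steps: 76 mm across up to 32 mm, 100 mm across up to 22 mm above the bat's underside. Axes as the bat's.
- hole (a point): Centre, at the underside, of the bat's round through hole, 12 mm across, on the bat's y axis at +100 mm. The other hole, at -100 mm, is 12 mm wide (along x) and 16 mm long (along y). Both have a 1 mm chamfer. Axes as the bat's.
- wheel: The bench-top potter's wheel, fixed, on the opposite side of the bench from the bat: grey housing 280 x 320 mm, splash pan 330 mm across with its rim 170 mm above the bench, aluminium wheel head 240 mm across. Origin on the bench under the wheel's axis, z up; x and y are the housing's axes (speed dial on the -x face), NOT those of the head, which turns.
- spindle (a point): Centre of the head's flat top face, 190 mm above the bench; axes as the housing's. Two steel bat pins stand on the head, 100 mm either side of here: 10 mm thick, 10.5 mm high, the top 2 mm tapering to 7 mm. The head's angle is not measured: the line of the pins lies within 0.3 rad either way of this y axis, to be seen or felt. The head is stiff to turn (1.2 N m).
- teapot: Bystander: small dark teapot, 82 mm across, 69 mm high, side handle; origin at the centre of its underside.
- mug: Bystander: glass mug, 76 mm across, 85 mm high; origin at the centre of its underside.
- turning_tool: Bystander: wooden-handled loop tool lying on the bench, 215 mm long, 20 mm high; origin on its underside where the handle meets the shank, x along it to the loop.

How it is judged:
On the way, in this order (a step that is already met when the one before it is completed fails the run):
1. the bat is lifted clear, higher than the wheel head (z of bat in the frame of spindle above 0.011 m), for 0.2 s.
2. the bat is down over both pins, flush on the head (horizontal distance between bat and spindle below 0.004 m and z of bat in the frame of spindle below 0.002 m and angle between bat's own z axis and vertical below 0.02 rad), for 0.2 s.
At the end, for the whole second after the job is handed in: The bat lies on the wheel head with both pins in its holes: its centre within 4 mm of the wheel's axis, its underside within 2 mm of the head's face, level within 0.02 rad, at rest and let go (all of step 2 and z of bat in the frame of spindle above -0.003 m and linear speed of bat below 0.01 m/s); the robot touches nothing.
It fails at once if the bat is forced or dropped on the pins: more than 40 N between bat and wheel while the bat is not yet down (contact force between bat and wheel above 40 N and z of bat in the frame of spindle above 0.003 m).
It fails at once if the teapot is disturbed (moved more than 20 mm) (distance of teapot from where it was at the start of the episode above 0.02 m).
It fails at once if the mug is disturbed (moved more than 20 mm) (distance of mug from where it was at the start of the episode above 0.02 m).
It fails at once if the turning tool is disturbed (moved more than 20 mm) (distance of turning_tool from where it was at the start of the episode above 0.02 m).
It also fails if it takes over 72 s, if anything falls off the work surface, if the arm or the gripper's body presses on something with over 40 N, if the wrist force passes 120 N, or if a joint passes its speed limit or range.

### The arm

A 6-joint arm with a two-finger parallel gripper is mounted at the origin on the work surface. World frame = base frame: x ahead of the robot, y to its left, z up, the work surface at z = 0. Lengths are in m, angles in rad, forces in N, time in s.
With the tool pointing down it reaches from about 0.325 to 0.775 m from the base axis. Payload 5.5 kg.
Tool frame: the origin (TCP) lies on the centre line of the jaws, within the pads' length; the fingertips stand 11 mm ahead of it and the grasp point (between the pads) lies 8 mm behind it; z points along the fingers, x is the direction in which the jaws open and shut, and the axes are right-handed (so a half turn about z gives the same grasp; the last joint's range is limited). The gripper opens to 88 mm and grips with 3 to 60 N. Pads are 20 mm wide; open, the fingers measure 115 mm over their backs; the gripper's body (75 mm by 178 mm) begins 61 mm behind the grasp point.
Start: joints at [1.229, 0.091, 1.231, -0, 1.82, -0.057], TCP at [0.169, 0.576, 0.234] pointing down, gripper open.
Joint ranges: [-2.87, 2.87], [-0.86, 2.18], [0.17, 2.46], [-1.51, 4.65], [0.06, 2.69], [-2.65, 2.65]. Speed limits (rad/s): [2.57, 2.57, 3.01, 3.14, 3.14, 3.14].

### API

Orientations are given as a unit quaternion [x, y, z, w].
In Python, from plant import r gives the robot as it stands. The module is installed in compiled form; this text tells all that it offers.
- The arm moves only by the shell command python3 -m creep 'ROWS'. ROWS is JSON, a list of rows, each an object of numbers: "wx", "wy", "wz": the turn, a rotation vector about the tool's x, y, z in units of 5 degrees (1.0 is 5 degrees); "tx", "ty", "tz": the shift along the tool's x, y, z in units of 25 mm (1.0 is 25 mm); "claw": the finger opening in mm, from 0 to 87.8. A call has 1 to 12 rows; each row is the pose to reach, as a shift and turn from the pose measured when the call began, along the tool's axes at that moment; what a row does not reach only later rows make up. A row lasts 1/12 s, in which the tool goes at most 41.7 mm and 7.16 degrees, less where a joint would pass 70% of its speed; a pose out of reach is approached as far as the arm can. A call with a gripper value outside its range is refused whole. The fingers move at their own pace and stop on an object; the grip force is fixed at half the most. Time passes only in rows, so rows that repeat a pose let the fingers close. It gives the time, the measured TCP pose, the force and the opening at its end, in the units of the state.
- r.get_state(): the state, without advancing time (a new reading comes with each control period).
- r.capture(name): name is "scene" or "top"; returns the picture (420x560x3 uint8, blue, green, red); there is no depth.
- r.get_calibration(name): a dict with "fx", "fy", "cx", "cy" (pixels), "rvec" (rotation vector, rad) and "tvec" (3), from world to camera coordinates, as OpenCV has them. Camera axes: x right, y down, z forward; pixel columns grow to the right and rows downward; lengths in m; the calibration is good to about 2 mm. A picture is of the moment at which its call begins. get_calibration takes no time and is no camera call.
- r.close_job(): hands the job in, once; it reports no verdict.
Trained networks look in the newest picture that a camera, given by its name, has taken for a name from the list of things; names that differ only in an ending like _2 or _b are one class to them, and where a whole thing is asked for, a point or a joint stands for the part that bears it (a point fixed in the world has none). Each returns a list of dicts, best first, with "conf" (0 to 1); they miss things now and then, are a little off and sometimes report something else, mostly with a low value. They report only what shows in the picture. A call takes as long as a camera call.
- r.spot_in(camera, label): "location" ([x, y, z] in m, in the coordinates of the camera as it stood for that picture, good to about 4 mm: the middle of the surface that is visible of it).
The state is a dict: "time_s": time; "q": joint angles; "qd": joint speeds; "joint_efforts": joint torques, N m; "eef_pos": TCP position; "ee_rot": TCP orientation; "ft_force": force on the tool from outside, world axes, zero at the start; "moment": the same for the moment, N m; "opening": finger opening in m.
Only numpy, scipy, OpenCV 4.12 (cv2) and the standard library are available. Lean on these libraries where they do the work, as an engineer would, in place of code of your own. Each camera call takes 0.05 s, during which the arm holds its last target. There are 200 camera calls.

## Working session

There is one attempt and no reset: what is moved stays moved. The work goes in short steps, Python scripts to look and compute and a shell command to move; the robot and the scene stay as the last step left them, time stands still between calls to the robot, and variables do not carry over. Pictures are saved under pics/ and viewed, about 8 in all and at most 12, crops included, and the job is handed in when it is done.

```bash
mkdir -p pics; cat > h.py <<'E'
import numpy as np, cv2
from scipy.spatial.transform import Rotation as R
from plant import r
def cal(c):
    k=r.get_calibration(c); K=np.array([[k['fx'],0,k['cx']],[0,k['fy'],k['cy']],[0,0,1.]])
    return K,cv2.Rodrigues(np.array(k['rvec'],float))[0],np.array(k['tvec'],float).ravel()
def world(c,p):
    K,M,t=cal(c); return M.T@(np.array(p)-t)
def pix(c,P):
    K,M,t=cal(c); q=K@(M@np.array(P,float)+t); return q[:2]/q[2]
def back(c,uv,z):
    K,M,t=cal(c); d=M.T@np.linalg.inv(K)@np.array([*uv,1.]); o=-M.T@t
    return o+d*(z-o[2])/d[2]
def togo(P,yaw=None):
    s=r.get_state(); T=R.from_quat(s['ee_rot']); return T.inv().apply(np.array(P)-s['eef_pos'])/0.025
E
python3 - <<'E'
from h import *
for c in('scene','top'):
    im=r.capture(c); cv2.imwrite(f'pics/{c}0.png',im)
    K,M,t=cal(c); print(c,'cam at',-M.T@t,K[0,0])
    for l in('bat','chuck','hole','wheel','spindle','teapot','mug','turning_tool'):
        print(l,[(np.round(world(c,d['location']),3).tolist(),round(d['conf'],2)) for d in r.spot_in(c,l)[:3]])
s=r.get_state();print(s['time_s'],s['eef_pos'],R.from_quat(s['ee_rot']).as_matrix().round(3),s['opening'],s['ft_force'])
E
```

```text
scene cam at [ 1.04462094 -0.11122688  1.56507768] 538.439690932184
bat [([0.545, 0.267, 0.015], 0.69)]
chuck [([0.538, 0.263, 0.011], 0.66)]
hole [([0.545, 0.263, 0.011], 0.64)]
wheel [([0.552, -0.244, 0.168], 0.86)]
spindle [([0.553, -0.246, 0.169], 0.78)]
teapot [([0.78, 0.003, 0.046], 0.81)]
mug [([0.755, -0.182, 0.024], 0.57)]
turning_tool [([0.825, 0.182, 0.019], 0.72)]
top cam at [0.4111479  0.06208906 1.2929335 ] 493.84350985769
bat [([0.528, 0.268, 0.014], 0.77)]
chuck [([0.526, 0.267, 0.014], 0.84)]
hole [([0.523, 0.263, 0.012], 0.76)]
wheel [([0.522, -0.229, 0.172], 0.62)]
spindle [([0.521, -0.237, 0.169], 0.57)]
teapot [([0.77, 0.004, 0.048], 0.67)]
mug [([0.764, -0.181, 0.037], 0.69), ([0.524, 0.266, 0.012], 0.26)]
turning_tool [([0.818, 0.182, 0.019], 0.85), ([0.526, 0.265, 0.012], 0.65)]
0.9 [0.16859873 0.57583492 0.2336104 ] [[ 0.281  0.96   0.   ]
 [ 0.96  -0.281 -0.   ]
 [-0.     0.    -1.   ]] 0.08769158033242078 [-0.59813336 -0.22637889  0.2986591 ]
```

View pics/top0.png

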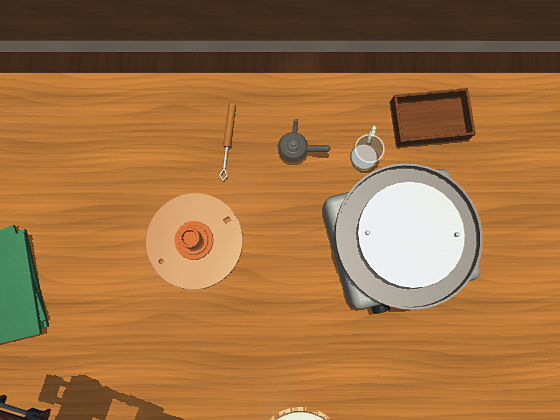

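View pics/scene0.png

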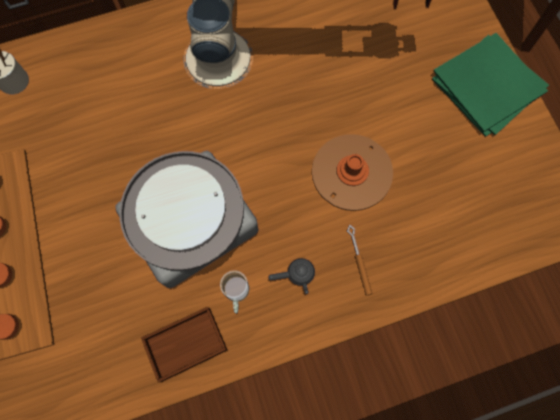

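The top view shows the bat at about (194,241) with holes at (161,261) round and (227,220) long. The head is at about (412,235) with pins at (367,233) and (457,235). The mug is at (366,152), the teapot at (293,147) and the tool at (228,140). The scene view shows the same layout. Next I fit the outlines.

```bash
python3 - <<'E'
from h import *
out={}
for c,hw,hb in(('top',(412,235),(194,241)),('scene',(180,207),(352,172))):
    im=cv2.imread(f'pics/{c}0.png'); hsv=cv2.cvtColor(im,cv2.COLOR_BGR2HSV)
    # head
    g=im.min(2); m=((g>195) if c=='top' else (g>165)).astype(np.uint8)
    def comp(m,p,q):
        m=cv2.morphologyEx(m,cv2.MORPH_CLOSE,np.ones((3,3)));n,l,s,_=cv2.connectedComponentsWithStats(m)
        lab=l[p[1]+q[1],p[0]+q[0]]; cc=cv2.findContours((l==lab).astype(np.uint8),cv2.RETR_EXTERNAL,cv2.CHAIN_APPROX_NONE)[0]
        return max(cc,key=len)
    def circ(cn,z):
        P=np.array([back(c,p,z)[:2] for p in cn[:,0,:].astype(float)])
        from scipy.optimize import least_squares
        f=least_squares(lambda v:np.hypot(*(P-v[:2]).T)-v[2],[*P.mean(0),.12],loss='soft_l1',f_scale=.001)
        return f.x.round(4),np.sqrt((f.fun**2).mean()).round(4)
    print(c,'head',circ(comp(m,hw,(0,0)),.19))
    # bat: flood by colour near sample
    lab=cv2.cvtColor(im,cv2.COLOR_BGR2LAB).astype(int); q=(0,35) if c=='top' else (-28,0)
    s=lab[hb[1]+q[1]-2:hb[1]+q[1]+3,hb[0]+q[0]-2:hb[0]+q[0]+3].reshape(-1,3).mean(0)
    m=(np.abs(lab-s)@[.5,1,1]<16).astype(np.uint8)
    print(c,'bat',circ(comp(m,hb,q),.012))
    # dark spots
    gray=cv2.cvtColor(im,cv2.COLOR_BGR2GRAY).astype(float)
    for nm,z,pts in(('pin',.2005,((367,233),(457,235)) if c=='top' else ((144,216),(216,194))),('hole',.012,((161,261),(227,220)) if c=='top' else ((334,194),(372,147)))):
        W=[]
        for u,v in pts:
            w=gray[v-6:v+7,u-6:u+7]; d=np.clip(np.median(w)-w-12,0,None); yy,xx=np.mgrid[v-6:v+7,u-6:u+7]
            uv=((d*xx).sum()/d.sum(),(d*yy).sum()/d.sum()); W.append(back(c,uv,z)[:2])
        W=np.array(W);e=W[1]-W[0];print(nm,W.round(4).tolist(),'mid',W.mean(0).round(4),'len',np.hypot(*e).round(4),'ang',np.degrees(np.arctan2(e[1],e[0])).round(2))
im=cv2.imread('pics/top0.png'); a=cv2.resize(im[195:290,140:250],None,fx=5,fy=5); b=cv2.resize(im[175:295,350:475],None,fx=4,fy=4)
cv2.imwrite('pics/crop.png',np.hstack([a[:475,:400],b[:475,:400]])) 
E
```

```text
top head (array([ 0.5286, -0.2474,  0.118 ]), np.float64(0.0007))
top bat (array([0.531 , 0.2685, 0.1231]), np.float64(0.0008))
pin [[0.5295, -0.1455], [0.5252, -0.3438]] mid [ 0.5273 -0.2447] len 0.1983 ang -91.24
hole [[0.4778, 0.3537], [0.5857, 0.185]] mid [0.5317 0.2694] len 0.2003 ang -57.41
scene head (array([ 0.5284, -0.2442,  0.1176]), np.float64(0.0008))
scene bat (array([0.5294, 0.2739, 0.1268]), np.float64(0.0052))
pin [[0.5292, -0.3425], [0.5317, -0.1384]] mid [ 0.5304 -0.2404] len 0.2041 ang 89.31
hole [[0.5826, 0.1895], [0.4761, 0.3579]] mid [0.5293 0.2737] len 0.1992 ang 122.32
```

```bash
python3 -m creep '[{"tx":-7.66,"ty":17.32,"tz":2,"claw":87},{"tx":-7.66,"ty":17.32,"tz":2,"claw":87},{"tx":-7.66,"ty":17.32,"tz":2,"claw":87},{"tx":-7.66,"ty":17.32,"tz":2,"claw":87},{"tx":-7.66,"ty":17.32,"tz":2,"claw":87},{"tx":-7.66,"ty":17.32,"tz":2,"claw":87},{"tx":-7.66,"ty":17.32,"tz":2,"claw":87},{"tx":-7.66,"ty":17.32,"tz":2,"claw":87},{"tx":-7.66,"ty":17.32,"tz":2,"claw":87},{"tx":-7.66,"ty":17.32,"tz":2,"claw":87},{"tx":-7.66,"ty":17.32,"tz":2,"claw":87},{"tx":-7.66,"ty":17.32,"tz":2,"claw":87}]'
python3 - <<'E'
from h import *
s=r.get_state();print(s['eef_pos'],R.from_quat(s['ee_rot']).as_matrix().round(3),s['ft_force'],togo([.5305,.2705,.054]))
E
```

```text
[0.16859873 0.57583492 0.2336104 ] [[ 0.281  0.96   0.   ]
 [ 0.96  -0.281 -0.   ]
 [-0.     0.    -1.   ]] [-0.59813336 -0.22637889  0.2986591 ] [-7.65313966 17.32466491  7.18501057]$[0]: bad value
```

```bash
python3 -m creep '[{"wx":0,"wy":0,"wz":0,"tx":-7.66,"ty":17.32,"tz":2,"claw":87},{"wx":0,"wy":0,"wz":0,"tx":-7.66,"ty":17.32,"tz":2,"claw":87},{"wx":0,"wy":0,"wz":0,"tx":-7.66,"ty":17.32,"tz":2,"claw":87},{"wx":0,"wy":0,"wz":0,"tx":-7.66,"ty":17.32,"tz":2,"claw":87},{"wx":0,"wy":0,"wz":0,"tx":-7.66,"ty":17.32,"tz":2,"claw":87},{"wx":0,"wy":0,"wz":0,"tx":-7.66,"ty":17.32,"tz":2,"claw":87},{"wx":0,"wy":0,"wz":0,"tx":-7.66,"ty":17.32,"tz":2,"claw":87},{"wx":0,"wy":0,"wz":0,"tx":-7.66,"ty":17.32,"tz":2,"claw":87},{"wx":0,"wy":0,"wz":0,"tx":-7.66,"ty":17.32,"tz":2,"claw":87},{"wx":0,"wy":0,"wz":0,"tx":-7.66,"ty":17.32,"tz":2,"claw":87},{"wx":0,"wy":0,"wz":0,"tx":-7.66,"ty":17.32,"tz":2,"claw":87},{"wx":0,"wy":0,"wz":0,"tx":-7.66,"ty":17.32,"tz":2,"claw":87}]'
python3 - <<'E'
from h import *
s=r.get_state();print(s['time_s'],s['eef_pos'],s['opening'],s['ft_force'],togo([.5305,.2705,.054]))
E
```

```text
time_s: 1.9
eef_pos: [0.5332, 0.2665, 0.1825]
ee_rot: [0.801, 0.598, -0.001, 0.001]
ft_force: [-0.1, 0.5, -0.7]
opening: 0.087
1.9 [0.53321016 0.26650315 0.18253708] 0.08703353252478431 [-0.0852165   0.49095729 -0.66558826] [ 0.13125536 -0.1525875   5.14117226]
```

```bash
python3 -m creep '[{"wx":0,"wy":0,"wz":0,"tx":0.13,"ty":-0.15,"tz":1.5,"claw":87},{"wx":0,"wy":0,"wz":0,"tx":0.13,"ty":-0.15,"tz":3,"claw":87},{"wx":0,"wy":0,"wz":0,"tx":0.13,"ty":-0.15,"tz":4.3,"claw":87},{"wx":0,"wy":0,"wz":0,"tx":0.13,"ty":-0.15,"tz":5.1,"claw":87},{"wx":0,"wy":0,"wz":0,"tx":0.13,"ty":-0.15,"tz":5.1,"claw":87},{"wx":0,"wy":0,"wz":0,"tx":0.13,"ty":-0.15,"tz":5.1,"claw":87}]'
python3 -m creep '[{"wx":0,"wy":0,"wz":0,"tx":0,"ty":0,"tz":0,"claw":40},{"wx":0,"wy":0,"wz":0,"tx":0,"ty":0,"tz":0,"claw":40},{"wx":0,"wy":0,"wz":0,"tx":0,"ty":0,"tz":0,"claw":40},{"wx":0,"wy":0,"wz":0,"tx":0,"ty":0,"tz":0,"claw":40},{"wx":0,"wy":0,"wz":0,"tx":0,"ty":0,"tz":0,"claw":40},{"wx":0,"wy":0,"wz":0,"tx":0,"ty":0,"tz":0,"claw":40},{"wx":0,"wy":0,"wz":0,"tx":0,"ty":0,"tz":0,"claw":40},{"wx":0,"wy":0,"wz":0,"tx":0,"ty":0,"tz":0,"claw":40},{"wx":0,"wy":0,"wz":0,"tx":0,"ty":0,"tz":0,"claw":40}]'
```

```text
time_s: 2.4
eef_pos: [0.5298, 0.2701, 0.0541]
ee_rot: [0.801, 0.598, -0.002, 0.0]
ft_force: [0.1, 0.2, 0.2]
opening: 0.0871
time_s: 3.15
eef_pos: [0.5303, 0.2708, 0.0549]
ee_rot: [0.801, 0.598, -0.001, 0.0]
ft_force: [1.1, 2.1, 3.5]
opening: 0.0497
```

```bash
python3 -m creep '[{"wx":0,"wy":0,"wz":0,"tx":0,"ty":0,"tz":-0.6,"claw":40},{"wx":0,"wy":0,"wz":0,"tx":0,"ty":0,"tz":-1.6,"claw":40},{"wx":0,"wy":0,"wz":0,"tx":0,"ty":0,"tz":-2.8,"claw":40},{"wx":0,"wy":0,"wz":0,"tx":0,"ty":0,"tz":-4,"claw":40},{"wx":0,"wy":0,"wz":0,"tx":0,"ty":0,"tz":-5.2,"claw":40},{"wx":0,"wy":0,"wz":0,"tx":0,"ty":0,"tz":-6.4,"claw":40},{"wx":0,"wy":0,"wz":0,"tx":0,"ty":0,"tz":-7.6,"claw":40},{"wx":0,"wy":0,"wz":0,"tx":0,"ty":0,"tz":-8.6,"claw":40},{"wx":0,"wy":0,"wz":0,"tx":0,"ty":0,"tz":-9.4,"claw":40},{"wx":0,"wy":0,"wz":0,"tx":0,"ty":0,"tz":-9.8,"claw":40},{"wx":0,"wy":0,"wz":0,"tx":0,"ty":0,"tz":-9.8,"claw":40},{"wx":0,"wy":0,"wz":0,"tx":0,"ty":0,"tz":-9.8,"claw":40}]'
python3 - <<'E'
from h import *
s=r.get_state();print(s['moment'],togo([.529,-.2445,.30]));cv2.imwrite('pics/top1.png',r.capture('top'))
E
```

```text
time_s: 4.15
eef_pos: [0.5304, 0.2709, 0.2979]
ee_rot: [0.801, 0.598, -0.002, 0.0]
ft_force: [-0.4, -0.1, -7.4]
opening: 0.0496
[ 0.03492604  0.01009862 -0.04094095] [-19.78016013   5.81309213  -0.02406075]
```

```bash
python3 -m creep '[{"wx":0,"wy":0,"wz":0.2,"tx":-0.4,"ty":0.12,"tz":0,"claw":40},{"wx":0,"wy":0,"wz":0.5,"tx":-1.2,"ty":0.35,"tz":0,"claw":40},{"wx":0,"wy":0,"wz":0.9,"tx":-2.3,"ty":0.68,"tz":0,"claw":40},{"wx":0,"wy":0,"wz":1.4,"tx":-3.5,"ty":1.03,"tz":0,"claw":40},{"wx":0,"wy":0,"wz":1.9,"tx":-4.7,"ty":1.38,"tz":0,"claw":40},{"wx":0,"wy":0,"wz":2.4,"tx":-5.9,"ty":1.73,"tz":0,"claw":40},{"wx":0,"wy":0,"wz":2.9,"tx":-7.1,"ty":2.09,"tz":0,"claw":40},{"wx":0,"wy":0,"wz":3.4,"tx":-8.3,"ty":2.44,"tz":0,"claw":40},{"wx":0,"wy":0,"wz":3.8,"tx":-9.4,"ty":2.76,"tz":0,"claw":40},{"wx":0,"wy":0,"wz":4.1,"tx":-10.4,"ty":3.06,"tz":0,"claw":40},{"wx":0,"wy":0,"wz":4.2,"tx":-11.0,"ty":3.23,"tz":0,"claw":40},{"wx":0,"wy":0,"wz":4.2,"tx":-11.2,"ty":3.29,"tz":0,"claw":40}]'
python3 - <<'E'
from h import *
s=r.get_state();T=R.from_quat(s['ee_rot']).as_matrix();print(np.degrees(np.arctan2(T[1,0],T[0,0])),togo([.529,-.2445,.275]))
E
```

```text
time_s: 5.2
eef_pos: [0.5284, -0.0242, 0.2959]
ee_rot: [0.898, 0.44, -0.005, 0.0]
ft_force: [-0.1, 0.2, -7.3]
opening: 0.0494
52.17903684432931 [-6.9383005   5.42446156  0.87442268]
```

```bash
python3 -m creep '[{"wx":0,"wy":0,"wz":0.3,"tx":-0.6,"ty":0.47,"tz":0,"claw":40},{"wx":0,"wy":0,"wz":0.6,"tx":-1.4,"ty":1.09,"tz":0,"claw":40},{"wx":0,"wy":0,"wz":1,"tx":-2.3,"ty":1.8,"tz":0.1,"claw":40},{"wx":0,"wy":0,"wz":1.4,"tx":-3.3,"ty":2.58,"tz":0.2,"claw":40},{"wx":0,"wy":0,"wz":1.8,"tx":-4.3,"ty":3.36,"tz":0.3,"claw":40},{"wx":0,"wy":0,"wz":2.1,"tx":-5.3,"ty":4.14,"tz":0.4,"claw":40},{"wx":0,"wy":0,"wz":2.3,"tx":-6.1,"ty":4.77,"tz":0.5,"claw":40},{"wx":0,"wy":0,"wz":2.4,"tx":-6.7,"ty":5.24,"tz":0.6,"claw":40},{"wx":0,"wy":0,"wz":2.4,"tx":-6.94,"ty":5.42,"tz":0.6,"claw":40},{"wx":0,"wy":0,"wz":2.4,"tx":-6.94,"ty":5.42,"tz":0.6,"claw":40},{"wx":0,"wy":0,"wz":2.4,"tx":-6.94,"ty":5.42,"tz":0.6,"claw":40},{"wx":0,"wy":0,"wz":2.4,"tx":-6.94,"ty":5.42,"tz":0.6,"claw":40}]'
python3 - <<'E'
from h import *
s=r.get_state();T=R.from_quat(s['ee_rot']).as_matrix();print(np.degrees(np.arctan2(T[1,0],T[0,0])),s['moment'],s['eef_pos'],T[:,2],togo([.529,-.2445,.275]))
a=r.capture('top');b=r.capture('scene');cv2.imwrite('pics/top2.png',a);cv2.imwrite('pics/scene2.png',b)
ca=cv2.resize(a[165:305,340:480],(400,400),interpolation=cv2.INTER_CUBIC);cb=cv2.resize(b[135:275,110:250],(400,400),interpolation=cv2.INTER_CUBIC)
cv2.imwrite('pics/c2.png',np.hstack([ca,cb]))
E
```

```text
time_s: 6.2
eef_pos: [0.5291, -0.2431, 0.2818]
ee_rot: [0.939, 0.344, -0.005, 0.0]
ft_force: [-0.2, 0.4, -7.4]
opening: 0.0496
40.261043640639656 [-0.08645041  0.03102667 -0.04106373] [ 0.52905463 -0.24314071  0.28180841] [-0.00851578 -0.00369679 -0.99995691] [-0.03438462  0.04081046  0.27254444]
```

View pics/c2.png

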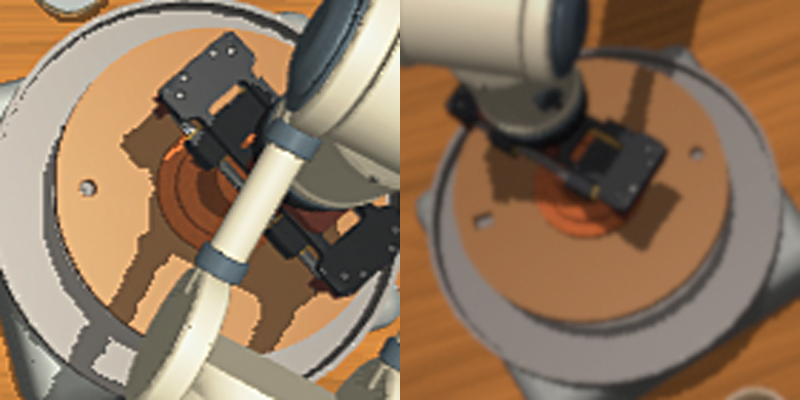

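The crop shows the bat held over the head, with the left hole open onto the head at top-image pixel (371,231). In the scene image the holes are at (139,213) and (214,189). Next I compare the holes with the pins in each camera.

```bash
python3 - <<'E'
from h import *
zt=.2818-.0545+.012
for c,pts in(('top',[(371,231)]),('scene',[(139,213),(214,189)])):
    im=cv2.imread(f'pics/{c}2.png').astype(float);W=[]
    for u,v in pts:
        w=im[v-5:v+6,u-5:u+6]; d=np.clip(np.abs(w-np.median(w,axis=(0,1))).sum(2)-60,0,None);yy,xx=np.mgrid[v-5:v+6,u-5:u+6]
        uv=((d*xx).sum()/d.sum(),(d*yy).sum()/d.sum());W.append(back(c,uv,zt)[:2]);print(c,uv,W[-1].round(4))
    if len(W)>1:
        W=np.array(W);e=W[1]-W[0];print(W.mean(0),np.hypot(*e),np.degrees(np.arctan2(e[1],e[0])))
E
```

```text
top (np.float64(371.09997238331954), np.float64(229.956917978459)) [ 0.531 -0.148]
scene (np.float64(138.12820512820514), np.float64(210.93040293040292)) [ 0.525  -0.3445]
scene (np.float64(213.03401360544217), np.float64(187.27551020408163)) [ 0.5278 -0.1435]
[ 0.52641394 -0.24404126] 0.2010063991369112 89.215527963945
```

```bash
python3 - <<'E'
from h import *
def P(f,u,v):
    im=cv2.imread(f)[v-7:v+8,u-7:u+8]; p=cv2.resize(im,(195,195),interpolation=cv2.INTER_NEAREST)
    for i in range(0,15,1): cv2.line(p,(i*13,0),(i*13,4 if i%5 else 12),(0,255,0),1);cv2.line(p,(0,i*13),(4 if i%5 else 12,i*13),(0,255,0),1)
    return cv2.copyMakeBorder(p,2,2,2,2,cv2.BORDER_CONSTANT)
z=np.zeros((199,199,3),np.uint8)
A=np.hstack([P('pics/top0.png',367,233),P('pics/top0.png',457,235),P('pics/scene0.png',144,216),P('pics/scene0.png',216,194)])
B=np.hstack([P('pics/top2.png',371,231),z,P('pics/scene2.png',139,213),P('pics/scene2.png',214,189)])
cv2.imwrite('pics/p.png',np.vstack([A,B]))
E
```

```text
(no output)
```

View pics/p.png

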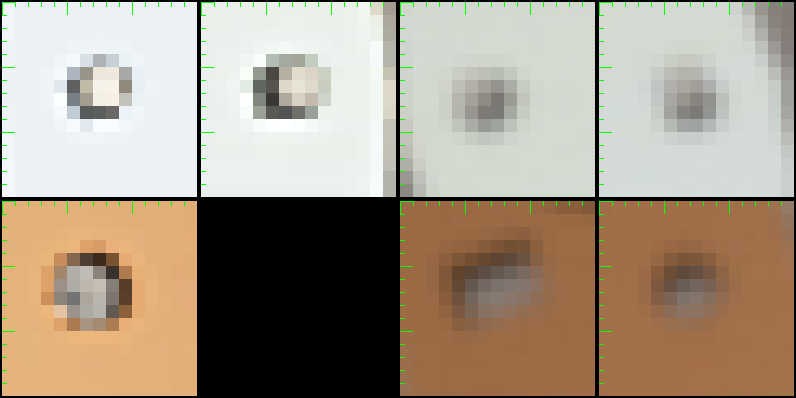

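In the patches I read these centres:
- **Top camera:** pin tops at (367.3,231.9) and (457.0,233.9), visible hole at (370.5,230.4).
- **Scene camera:** pins at (143.2,216.0) and (215.5,193.9), holes at (138.7,211.8) long and (213.3,187.9) round.

```bash
python3 - <<'E'
from h import *
f=lambda c,z,*p:[back(c,q,z)[:2] for q in p]
def rep(n,W):
    e=W[1]-W[0];print(n,np.round(W,4).tolist(),((W[0]+W[1])/2).round(4),np.hypot(*e).round(4),(np.degrees(np.arctan2(e[1],e[0]))%180).round(2))
rep('top pins',f('top',.2005,(367.3,231.9),(457,233.9)))
rep('scene pins',f('scene',.196,(143.2,216),(215.5,193.9)))
rep('scene holes',f('scene',.2393,(138.7,211.8),(213.3,187.9)))
print('top hole',f('top',.2393,(370.5,230.35)))
rep('scene holes0',f('scene',.012,(372,147),(334,194)))
E
```

```text
top pins [[0.5311, -0.1471], [0.5264, -0.347]] [ 0.5287 -0.247 ] 0.1999 88.65
scene pins [[0.5263, -0.343], [0.5312, -0.1439]] [ 0.5287 -0.2435] 0.1992 88.57
scene holes [[0.5278, -0.3437], [0.5297, -0.1434]] [ 0.5287 -0.2436] 0.2003 89.46
top hole [array([ 0.530157 , -0.1466608])]
scene holes0 [[0.4779, 0.3604], [0.5837, 0.1922]] [0.5308 0.2763] 0.1987 122.16
```

```bash
python3 -m creep '[{"wx":-0.03,"wy":0.1,"wz":0.17,"tx":0,"ty":0,"tz":0.3,"claw":40},{"wx":-0.03,"wy":0.1,"wz":0.17,"tx":0,"ty":0,"tz":0.6,"claw":40},{"wx":-0.03,"wy":0.1,"wz":0.17,"tx":0,"ty":0,"tz":0.85,"claw":40},{"wx":-0.03,"wy":0.1,"wz":0.17,"tx":0,"ty":0,"tz":0.95,"claw":40},{"wx":-0.03,"wy":0.1,"wz":0.17,"tx":0,"ty":0,"tz":0.95,"claw":40},{"wx":-0.03,"wy":0.1,"wz":0.17,"tx":0,"ty":0,"tz":0.95,"claw":40},{"wx":-0.03,"wy":0.1,"wz":0.17,"tx":0,"ty":0,"tz":0.95,"claw":40}]'
cat > st.py <<'E'
from h import *
s=r.get_state();T=R.from_quat(s['ee_rot']).as_matrix();print(s['time_s'],'yaw',np.degrees(np.arctan2(T[1,0],T[0,0])),'pos',np.round(s['eef_pos'],4),'z',T[:,2].round(4),'F',np.round(s['ft_force'],1),'M',np.round(s['moment'],2),'togo',togo([.5291,-.2433,.2445]).round(3))
E
python3 st.py
```

```text
time_s: 6.88
eef_pos: [0.5291, -0.2433, 0.2588]
ee_rot: [0.941, 0.337, 0.0, 0.001]
ft_force: [0.4, 0.2, -7.5]
opening: 0.0496
6.8833 yaw 39.432459227016686 pos [ 0.5291 -0.2433  0.2588] z [ 9.e-04 -1.e-03 -1.e+00] F [ 0.4  0.2 -7.5] M [-0.05  0.02  0.05] togo [0.    0.001 0.571]
```

```bash
python3 -m creep '[{"wx":0,"wy":0,"wz":0,"tx":0,"ty":0,"tz":0.06,"claw":40},{"wx":0,"wy":0,"wz":0,"tx":0,"ty":0,"tz":0.12,"claw":40},{"wx":0,"wy":0,"wz":0,"tx":0,"ty":0,"tz":0.17,"claw":40},{"wx":0,"wy":0,"wz":0,"tx":0,"ty":0,"tz":0.2,"claw":40},{"wx":0,"wy":0,"wz":0,"tx":0,"ty":0,"tz":0.22,"claw":40},{"wx":0,"wy":0,"wz":0,"tx":0,"ty":0,"tz":0.22,"claw":40}]'; python3 st.py
```

```text
time_s: 7.38
eef_pos: [0.5289, -0.2433, 0.2531]
ee_rot: [0.941, 0.337, 0.0, 0.001]
ft_force: [-0.7, -0.5, -7.3]
opening: 0.0499
7.3833 yaw 39.42608953663731 pos [ 0.5289 -0.2433  0.2531] z [ 4.e-04 -1.e-03 -1.e+00] F [-0.7 -0.5 -7.3] M [-0.04  0.08  0.04] togo [0.007 0.003 0.343]
```

```bash
python3 -m creep '[{"wx":0,"wy":0,"wz":0,"tx":0,"ty":0,"tz":0.04,"claw":40},{"wx":0,"wy":0,"wz":0,"tx":0,"ty":0,"tz":0.08,"claw":40},{"wx":0,"wy":0,"wz":0,"tx":0,"ty":0,"tz":0.08,"claw":40}]'; python3 st.py
```

```text
time_s: 7.63
eef_pos: [0.5288, -0.2434, 0.2508]
ee_rot: [0.941, 0.337, -0.0, 0.0]
ft_force: [-0.2, -1.7, -6.3]
opening: 0.0498
7.6333 yaw 39.420486620906594 pos [ 0.5288 -0.2434  0.2508] z [ 1.e-04 -9.e-04 -1.e+00] F [-0.2 -1.7 -6.3] M [-0.13  0.19  0.04] togo [0.011 0.004 0.253]
```

```bash
python3 -m creep '[{"wx":0,"wy":0,"wz":0,"tx":-0.013,"ty":0.015,"tz":0.0,"claw":40},{"wx":0,"wy":0,"wz":0,"tx":-0.02,"ty":0.025,"tz":0.04,"claw":40},{"wx":0,"wy":0,"wz":0,"tx":-0.02,"ty":0.025,"tz":0.08,"claw":40},{"wx":0,"wy":0,"wz":0,"tx":-0.02,"ty":0.025,"tz":0.08,"claw":40}]'; python3 st.py
```

```text
time_s: 7.97
eef_pos: [0.5288, -0.2441, 0.2484]
ee_rot: [0.941, 0.337, -0.0, 0.0]
ft_force: [0.1, 0.6, -6.9]
opening: 0.0498
7.9667 yaw 39.42144459090554 pos [ 0.5288 -0.2441  0.2484] z [-2.e-04 -6.e-04 -1.e+00] F [ 0.1  0.6 -6.9] M [-0.03  0.04 -0.04] togo [ 0.029 -0.019  0.158]
```

```bash
python3 -m creep '[{"wx":0,"wy":0,"wz":0,"tx":0,"ty":0,"tz":0.04,"claw":40},{"wx":0,"wy":0,"wz":0,"tx":0,"ty":0,"tz":0.08,"claw":40},{"wx":0,"wy":0,"wz":0,"tx":0,"ty":0,"tz":0.1,"claw":40},{"wx":0,"wy":0,"wz":0,"tx":0,"ty":0,"tz":0.1,"claw":40}]'; python3 st.py
```

```text
time_s: 8.3
eef_pos: [0.5288, -0.2441, 0.2457]
ee_rot: [0.941, 0.337, -0.0, 0.0]
ft_force: [-0.6, 0.4, -6.8]
opening: 0.0501
8.3 yaw 39.42053079802937 pos [ 0.5288 -0.2441  0.2457] z [-5.e-04 -5.e-04 -1.e+00] F [-0.6  0.4 -6.8] M [-0.08  0.05  0.01] togo [ 0.03  -0.018  0.047]
```

```bash
python3 -m creep '[{"wx":0,"wy":0,"wz":0,"tx":0,"ty":0,"tz":0.03,"claw":40},{"wx":0,"wy":0,"wz":0,"tx":0,"ty":0,"tz":0.05,"claw":40},{"wx":0,"wy":0,"wz":0,"tx":0,"ty":0,"tz":0.06,"claw":40},{"wx":0,"wy":0,"wz":0,"tx":0,"ty":0,"tz":0.06,"claw":40}]'; python3 st.py
```

```text
time_s: 8.63
eef_pos: [0.5289, -0.2441, 0.2449]
ee_rot: [0.941, 0.337, -0.0, 0.001]
ft_force: [1.0, 0.9, -2.9]
opening: 0.0496
8.6333 yaw 39.426562999894635 pos [ 0.5289 -0.2441  0.2449] z [ 3.e-04 -1.e-03 -1.e+00] F [ 1.   0.9 -2.9] M [-0.06  0.37  0.02] togo [ 0.027 -0.02   0.015]
```

```bash
python3 -m creep '[{"wx":0,"wy":0,"wz":0,"tx":0,"ty":0,"tz":0.03,"claw":40},{"wx":0,"wy":0,"wz":0,"tx":0,"ty":0,"tz":0.04,"claw":40},{"wx":0,"wy":0,"wz":0,"tx":0,"ty":0,"tz":0.04,"claw":40},{"wx":0,"wy":0,"wz":0,"tx":0,"ty":0,"tz":0.04,"claw":40}]'; python3 st.py
```

```text
time_s: 8.97
eef_pos: [0.5289, -0.2441, 0.2449]
ee_rot: [0.941, 0.337, 0.0, 0.001]
ft_force: [-0.6, 0.8, 2.3]
opening: 0.0497
8.9667 yaw 39.427333795538495 pos [ 0.5289 -0.2441  0.2449] z [ 0.0014 -0.0017 -1.    ] F [-0.6  0.8  2.3] M [-0.01  0.78  0.04] togo [ 0.027 -0.022  0.015]
```

The bat met a firm stop at the expected flush height, under about 10 N. I release it and back off.

```bash
python3 -m creep '[{"wx":0,"wy":0,"wz":0,"tx":0,"ty":0,"tz":0,"claw":60},{"wx":0,"wy":0,"wz":0,"tx":0,"ty":0,"tz":0,"claw":70},{"wx":0,"wy":0,"wz":0,"tx":0,"ty":0,"tz":0,"claw":80},{"wx":0,"wy":0,"wz":0,"tx":0,"ty":0,"tz":0,"claw":87},{"wx":0,"wy":0,"wz":0,"tx":0,"ty":0,"tz":0,"claw":87},{"wx":0,"wy":0,"wz":0,"tx":0,"ty":0,"tz":0,"claw":87},{"wx":0,"wy":0,"wz":0,"tx":0,"ty":0,"tz":0,"claw":87},{"wx":0,"wy":0,"wz":0,"tx":0,"ty":0,"tz":0,"claw":87}]'; python3 -m creep '[{"wx":0,"wy":0,"wz":0,"tx":0,"ty":0,"tz":-0.4,"claw":87},{"wx":0,"wy":0,"wz":0,"tx":0,"ty":0,"tz":-1.2,"claw":87},{"wx":0,"wy":0,"wz":0,"tx":0,"ty":0,"tz":-2.2,"claw":87},{"wx":0,"wy":0,"wz":0,"tx":0,"ty":0,"tz":-3.2,"claw":87},{"wx":0,"wy":0,"wz":0,"tx":0,"ty":0,"tz":-4,"claw":87},{"wx":0,"wy":0,"wz":0,"tx":0,"ty":0,"tz":-4,"claw":87}]'
python3 -m creep '[{"wx":0,"wy":0,"wz":0,"tx":1.2,"ty":-1.2,"tz":0,"claw":87},{"wx":0,"wy":0,"wz":0,"tx":2.4,"ty":-2.4,"tz":0,"claw":87},{"wx":0,"wy":0,"wz":0,"tx":3.6,"ty":-3.6,"tz":0,"claw":87},{"wx":0,"wy":0,"wz":0,"tx":4.8,"ty":-4.8,"tz":0,"claw":87},{"wx":0,"wy":0,"wz":0,"tx":5.8,"ty":-5.8,"tz":0,"claw":87},{"wx":0,"wy":0,"wz":0,"tx":5.8,"ty":-5.8,"tz":0,"claw":87},{"wx":0,"wy":0,"wz":0,"tx":5.8,"ty":-5.8,"tz":0,"claw":87}]'
python3 - <<'E'
from h import *
print(r.get_state()['ft_force'])
a=r.capture('top');b=r.capture('scene');cv2.imwrite('pics/top3.png',a);cv2.imwrite('pics/scene3.png',b)
for l in('teapot','mug','turning_tool'): print(l,[world('top',d['location']).round(3) for d in r.spot_in('top',l)[:1]])
ca=cv2.resize(a[165:305,340:480],(400,400),interpolation=cv2.INTER_CUBIC);cb=cv2.resize(b[135:275,110:250],(400,400),interpolation=cv2.INTER_CUBIC)
cv2.imwrite('pics/c3.png',np.hstack([ca,cb]))
E
```

```text
time_s: 9.63
eef_pos: [0.5289, -0.2441, 0.2448]
ee_rot: [0.941, 0.337, 0.0, 0.001]
ft_force: [0.4, 0.3, 0.1]
opening: 0.0868
time_s: 10.13
eef_pos: [0.5292, -0.2442, 0.351]
ee_rot: [0.941, 0.337, 0.003, 0.004]
ft_force: [0.5, -1.0, 1.1]
opening: 0.0873
time_s: 10.72
eef_pos: [0.5491, -0.0381, 0.3494]
ee_rot: [0.941, 0.339, 0.003, 0.004]
ft_force: [-0.3, -0.0, -0.0]
opening: 0.0869
[-0.26668211 -0.04571021 -0.04320892]
teapot [array([0.772, 0.015, 0.047])]
mug [array([ 0.787, -0.187,  0.065])]
turning_tool [array([0.819, 0.182, 0.019])]
```

View pics/c3.png

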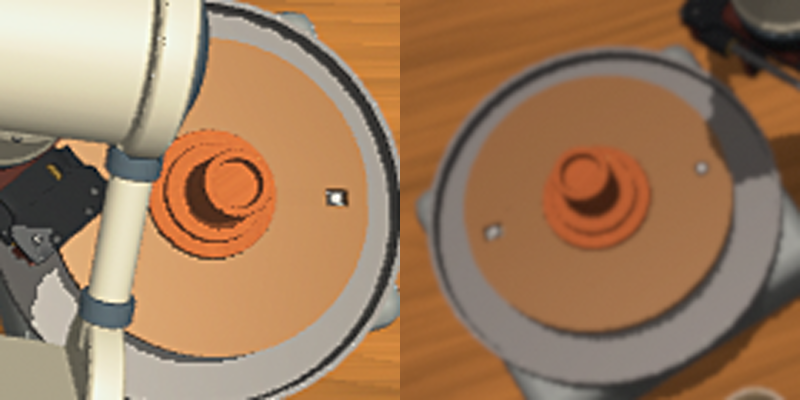

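The crop shows the bat centred on the head, with a bright pin tip in each hole: (492,231) and (701,168) in the scene half, (336,198) in the top half. The mug's reported position differs from the first one, so I compare the scene images there before handing in.

```bash
python3 - <<'E'
from h import *
a,b=cv2.imread('pics/scene0.png',0),cv2.imread('pics/scene3.png',0)
for n,u,v in(('teapot',295,272),('mug',235,288),('tool',360,260)):
    t=a[v-16:v+17,u-16:u+17];m=cv2.matchTemplate(b[v-28:v+29,u-28:u+29],t,cv2.TM_CCOEFF_NORMED);_,s,_,p=cv2.minMaxLoc(m);print(n,s,'shift px',p[0]-12,p[1]-12)
E
```

```text
teapot 0.9992697834968567 shift px 0 0
mug 0.9995632171630859 shift px 0 0
tool 0.9969094395637512 shift px 0 0
```

```bash
python3 -c "
from plant import r
print(r.close_job())"
```

```text
the job is handed in; nothing more can be done
None
```

The turning bat is on the wheel head with a pin in each hole, let go, and the job is handed in at about 11 s of the 72 s allowed. Handing in gives no verdict, so I haven't seen the official result.

**What I did:** I gripped the bat by the chuck stem, lifted it and carried it over the wheel. I lined its holes up with the pins from both cameras, so it needed only a turn of about 1° and no searching by feel. I then lowered it in small steps, with one sideways shift of about 0.7 mm when it touched a pin.

**Last checks:**
- **Flush:** the bat met a firm stop at 0.2449 m tool height, which matches flush on the head. The push there was about 10 N, the highest force I read; I only read it at the end of each move.
- **Pins:** the final picture shows a pin tip in both holes in the scene camera. In the top camera the arm hid one hole.
- **Robot clear:** after I backed the arm away, the wrist force read about 0 N.
- **Other things on the bench:** the trained network placed the mug about 36 mm and the teapot about 11 mm from its first report. Matching the scene pictures before and after showed no movement of the mug, teapot or tool, so I took those as errors from the arm partly hiding them.

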